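# Set the bench materials out by height along the pad board

## Task

Line up the four containers on the board by height, one upright in the middle of each round black pad: the small glass dish, the low jar with the black lid, the jar with the white lid and the dropper bottle. The shortest goes on the pad next to the steel post, and they get taller from there, so the tallest stands at the far end. Leave them all standing still.

Things in the scene. Friction and masses are not known exactly. Their poses are not given: they have to be found in the camera images.
- dappen_dish: Small open waisted glass dish, 33 mm across, 27 mm tall (the shortest of the four), round. Origin at the centre of its underside, z up. Fingers close on it as on a plain 33 mm cylinder; it can be gripped near the worktop.
- wax_jar: Low round jar with a black lid and a red and white body, 42 mm across, 36 mm tall (second shortest), lid fixed. Origin at the centre of its underside, z up.
- paste_jar: White round jar with a white lid, the widest of the four: 51 mm across, 46 mm tall (third), lid fixed. Origin at the centre of its underside, z up.
- dropper_bottle: Brown dropper bottle with a black rubber bulb, 102 mm tall (the tallest); its round body is 33 mm across up to 62 mm high, above it a 24 mm collar to 77 mm and a 13 mm bulb. Origin at the centre of its underside, z up. Grip it high on the body (50 to 60 mm) so that the gripper clears the bulb.
- board: Aluminium board, 74 x 350 x 12 mm, fixed, turned up to 0.15 rad. Origin at the centre of its underside; y runs along the row, pad1 to pad4, x across it. Tall machines stand behind the work from about x = 0.57 m, a lamp on the right beyond y = -0.42 m: cross from the containers to the board along the front edge (x about 0.42 m), 0.2 m up.
- pad1: Round black rubber pad, 60 mm across, 2 mm thick, fixed on the board; origin at the centre of its underside, so its top is 2 mm above the origin (14 mm above the worktop). One end of the row.
- pad2: Round black rubber pad, 60 mm across, 2 mm thick, fixed on the board; origin at the centre of its underside, so its top is 2 mm above the origin (14 mm above the worktop). Next to pad1, 75 mm on.
- pad3: Round black rubber pad, 60 mm across, 2 mm thick, fixed on the board; origin at the centre of its underside, so its top is 2 mm above the origin (14 mm above the worktop). Next to pad2, 75 mm on.
- pad4: Round black rubber pad, 60 mm across, 2 mm thick, fixed on the board; origin at the centre of its underside, so its top is 2 mm above the origin (14 mm above the worktop). The other end of the row, next to pad3, 75 mm on.
- post: Fixed dark steel post with a round head, 24 mm across, 46 mm tall, standing on the board at one end of the row, 45.5 mm beyond the end pad's centre, in line with the row; it marks the end where the row starts. The other end has only a flat steel disc. Origin at the centre of its underside, 12 mm above the worktop.
There are look-alikes about, which are no part of the job. Leave any turquoise look-alike of the dropper_bottle alone.

How it is judged:
At the end, for the whole second after the job is handed in: Counted from the post, the dish, the wax jar, the paste jar and the dropper bottle stand on the first, second, third and fourth pad, each with its axis within 12 mm of the pad's centre, resting on the pad, upright within 0.1 rad, released and at rest (((horizontal distance between post and pad1 below 0.08 m and horizontal distance between dappen_dish and pad1 below 0.012 m) or (horizontal distance between post and pad4 below 0.08 m and horizontal distance between dappen_dish and pad4 below 0.012 m)) and z of dappen_dish in the frame of pad1 between -0.002 and 0.006 m and angle between each of dappen_dish, wax_jar, paste_jar, dropper_bottle's own z axis and vertical below 0.1 rad and linear speed of each of dappen_dish, wax_jar, paste_jar, dropper_bottle below 0.02 m/s and angular speed of each of dappen_dish, wax_jar, paste_jar, dropper_bottle below 0.2 rad/s and ((horizontal distance between post and pad1 below 0.08 m and horizontal distance between wax_jar and pad2 below 0.012 m) or (horizontal distance between post and pad4 below 0.08 m and horizontal distance between wax_jar and pad3 below 0.012 m)) and z of wax_jar in the frame of pad1 between -0.002 and 0.006 m and ((horizontal distance between post and pad1 below 0.08 m and horizontal distance between paste_jar and pad3 below 0.012 m) or (horizontal distance between post and pad4 below 0.08 m and horizontal distance between paste_jar and pad2 below 0.012 m)) and z of paste_jar in the frame of pad1 between -0.002 and 0.006 m and ((horizontal distance between post and pad1 below 0.08 m and horizontal distance between dropper_bottle and pad4 below 0.012 m) or (horizontal distance between post and pad4 below 0.08 m and horizontal distance between dropper_bottle and pad1 below 0.012 m)) and z of dropper_bottle in the frame of pad1 between -0.002 and 0.006 m); the robot touches nothing.
It also fails if it takes over 128 s, if anything falls off the work surface, if the arm or the gripper's body presses on something with over 40 N, if the wrist force passes 120 N, or if a joint passes its speed limit or range.

## Robot

A 7-joint arm with a two-finger parallel gripper is mounted at the origin on a cart in front of the work surface, level with it; the furniture and walls round the work are solid. World frame = base frame: x ahead of the robot, y to its left, z up, the work surface at z = 0. Lengths are in m, angles in rad, forces in N, time in s.
With the tool pointing down it reaches from about 0.425 to 0.825 m from the base axis. Payload 3.6 kg.
Tool frame: the origin (TCP) lies midway between the tips of the shut fingers; the grasp point (between the pads) lies 19 mm behind it (arm.pinch_z is the z of the grasp point in the tool frame, in m); z points along the fingers, y is the line along which they close (so a half turn about z gives the same grasp; the last joint's range is limited). The gripper opens to 85 mm and grips with 20 to 120 N. Pads are 22 mm wide; open, the fingers measure 114 mm over their backs; the gripper's body (76 mm by 85 mm) begins 54 mm behind the grasp point. The pads swing forward as they close: fully open they stand 13 mm farther back than shut.
Start: joints at [1.29, 0.615, -0.013, 1.423, 0.008, 1.103, -0.04], TCP at [0.164, -0.629, 0.231] pointing down, gripper open.
Joint ranges: [-3.12, 3.12], [-0.3, 2.06], [-1.34, 1.32], [0.26, 2.42], [-1.36, 4.5], [0.01, 1.98], [-2.84, 2.84]. Speed limits (rad/s): [2.79, 2.79, 3.14, 3.14, 3.14, 3.14, 3.14].

## Interface

Orientations are given as a unit quaternion [x, y, z, w].
In Python, from rig import arm gives the robot as it stands. The module is installed in compiled form; this text tells all that it offers.
- The arm moves only by the tool apply_moves, never from a script. Its arguments are lists of equal length, an entry for each row: "travel": the shift along the tool's x, y, z in cm, a list of three; "roll": the turn about the tool's z in rad. A call has 1 to 10 rows; each row is the pose to reach, as a shift and turn from the pose commanded when the call began, along the tool's axes at that moment; what a row does not reach only later rows make up. A row lasts 1/12 s, in which the tool goes at most 41.7 mm and 7.16 degrees, less where a joint would pass 70% of its speed; a pose out of reach is approached as far as the arm can. A call with a gripper value outside its range is refused whole. "gripper" is the finger opening in cm, from 0 to 8.54, set as the call begins (left out, the last holds). The fingers move at their own pace and stop on an object; the grip force is fixed at half the most. Time passes only in rows, so rows that repeat a pose let the fingers close. It gives the time, the measured TCP pose, the force, the opening and the grip force at its end, in the units of the state.
- arm.get_state(): the state, without advancing time (a new reading comes with each control period).
- arm.capture(name): name is "scene" or "top" or "wrist"; returns a dict with "frame" (480x640x3 uint8, blue, green, red), "camera_matrix" (3x3 intrinsics, pixels), "D" ([k1, k2, p1, p2, k3] as OpenCV has them; the pictures are not rectified), "rvec" (rotation vector, rad) and "tvec" (3), from world to camera coordinates, as OpenCV has them. Camera axes: x right, y down, z forward; pixel columns grow to the right and rows downward; lengths in m; the calibration is good to about 2 mm. A picture is of the moment at which its call begins. There is no depth.
- arm.sign_off(): hands the job in; it is judged then, once.
Trained networks look in a picture, given as the dict that the camera call returned (one of the last four; its "shot" number tells which), for a name from the list of things; names that differ only in an ending like _2 or _b are one class to them, and where a whole thing is asked for, a point or a joint stands for the part that bears it (a point fixed in the world has none). Each returns a list of dicts, best first, with "score" (0 to 1); they miss things now and then, are a little off and sometimes report something else, mostly with a low value. They report only what shows in the picture. A call takes as long as a camera call. They do not tell look-alikes from the thing itself.
- arm.spot_in(picture, label): "point" ([x, y, z] in m, in world coordinates, good to about 4 mm: the middle of the surface that is visible of it).
- arm.regions_of(picture, label): "mask" (480x640 bool, what is visible of it).
The state is a dict: "time": time; "q": joint angles; "qvel": joint speeds; "tau": joint torques, N m; "tool_pos": TCP position; "tool_rot": TCP orientation; "ft_force": force on the tool from outside, world axes, zero at the start; "moment": the same for the moment, N m; "opening": finger opening in m; "gripper_force": force on a finger pad.
Only numpy, scipy, OpenCV 4.12 (cv2) and the standard library are available. Lean on these libraries where they do the work, as an engineer would, in place of code of your own. Each camera call takes 0.05 s, during which the arm holds its last target. There are 200 camera calls.

## Working session

There is one attempt and no reset: what is moved stays moved. The work goes in short steps, Python scripts to look and compute and a tool call to move; the robot and the scene stay as the last step left them, time stands still between calls to the robot, and variables do not carry over. Pictures are saved under pics/ and viewed, at most 14 in all, crops included, and the job is handed in when it is done.

Besides the shell and the picture viewer there is one more tool, called after "Request:" as name(argument=value, ...), one argument or row to a line, values as JSON. apply_moves: Moves the arm, as the interface text tells. Its arguments: {"type":"object","properties":{"travel":{"type":"array","items":{"type":"array","items":{"type":"number"}}},"roll":{"type":"array","items":{"type":"number"}},"gripper":{"type":"number"}},"required":["travel","roll"]}

```bash
mkdir -p pics
cat > h.py <<'E'
import numpy as np, cv2
from rig import arm
def ray(p,uv):
    K=np.array(p["camera_matrix"]);R,_=cv2.Rodrigues(np.array(p["rvec"],float));t=np.array(p["tvec"],float).ravel()
    n=cv2.undistortPoints(np.array(uv,float).reshape(-1,1,2),K,np.array(p["D"],float)).reshape(-1,2)
    d=np.c_[n,np.ones(len(n))]@R
    return -R.T@t, d/np.linalg.norm(d,axis=1)[:,None]
def atz(p,uv,z):
    c,d=ray(p,uv); return c+d*((z-c[2])/d[:,2])[:,None]
def proj(p,X):
    return cv2.projectPoints(np.array(X,float).reshape(-1,1,3),np.array(p["rvec"],float),np.array(p["tvec"],float),np.array(p["camera_matrix"]),np.array(p["D"],float))[0].reshape(-1,2)
def tri(ps,uvs):
    A=np.zeros((3,3));b=np.zeros(3)
    for p,uv in zip(ps,uvs):
        c,d=ray(p,[uv]);M=np.eye(3)-np.outer(d[0],d[0]);A+=M;b+=M@c
    return np.linalg.solve(A,b)
E
python3 - <<'E'
from h import *
np.set_printoptions(precision=4,suppress=True)
s=arm.get_state();print(s["time"],s["tool_pos"],s["tool_rot"],arm.pinch_z)
for n in("scene","top"):
    p=arm.capture(n);cv2.imwrite(f"pics/{n}0.png",p["frame"]);print(n,ray(p,[[320,240]]))
    for l in "dappen_dish wax_jar paste_jar dropper_bottle board pad1 post".split():
        print(l,[(round(r["score"],2),np.round(r["point"],3).tolist(),proj(p,r["point"])[0].astype(int).tolist()) for r in arm.spot_in(p,l)])
E
```

```text
0.0 [ 0.1637 -0.6283  0.2301] [ 0.9919  0.1271 -0.0002 -0.0013] -0.0187
scene (array([ 0.5235, -0.6087,  1.0459]), array([[-0.0266,  0.5195, -0.854 ]]))
dappen_dish [(0.66, [0.518, -0.314, 0.022], [321, 395])]
wax_jar [(0.61, [0.532, -0.19, 0.038], [333, 328])]
paste_jar [(0.85, [0.446, -0.352, 0.049], [278, 410]), (0.38, [0.46, 0.155, 0.015], [310, 187])]
dropper_bottle [(0.86, [0.45, -0.197, 0.058], [290, 325]), (0.75, [0.473, -0.108, 0.057], [306, 283]), (0.7, [0.434, -0.043, 0.058], [289, 253])]
board [(0.76, [0.459, 0.182, 0.013], [310, 177])]
pad1 [(0.96, [0.446, 0.304, 0.016], [309, 136]), (0.85, [0.454, 0.228, 0.016], [310, 161]), (0.77, [0.459, 0.157, 0.013], [310, 187]), (0.64, [0.468, 0.083, 0.01], [311, 215])]
post [(0.65, [0.468, 0.032, 0.06], [309, 222])]
top (array([0.3575, 0.0094, 1.5113]), array([[ 0.0642,  0.0068, -0.9979]]))
dappen_dish [(0.75, [0.458, 0.194, 0.012], [254, 239])]
wax_jar [(0.46, [0.526, -0.185, 0.034], [397, 211])]
paste_jar [(0.87, [0.447, -0.337, 0.044], [456, 240])]
dropper_bottle [(0.52, [0.476, -0.092, 0.062], [362, 229]), (0.46, [0.446, -0.178, 0.06], [396, 241]), (0.43, [0.436, -0.032, 0.062], [339, 245])]
board [(0.93, [0.459, 0.191, 0.011], [255, 238])]
pad1 [(0.95, [0.462, 0.152, 0.012], [270, 237]), (0.86, [0.449, 0.308, 0.014], [211, 243]), (0.62, [0.472, 0.079, 0.015], [297, 233]), (0.58, [0.455, 0.23, 0.014], [240, 240])]
post [(0.58, [0.471, 0.035, 0.06], [313, 232])]
```

Run:
```python
import cv2
a=cv2.imread("pics/scene0.png");cv2.imwrite("pics/sc_c.png",cv2.resize(a[110:470,200:440],(400,600),interpolation=cv2.INTER_CUBIC))
b=cv2.imread("pics/top0.png");cv2.imwrite("pics/tp_c.png",cv2.resize(b[180:280,180:500],(800,250),interpolation=cv2.INTER_CUBIC))
```

```text
(no output)
```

View pics/scene0.png

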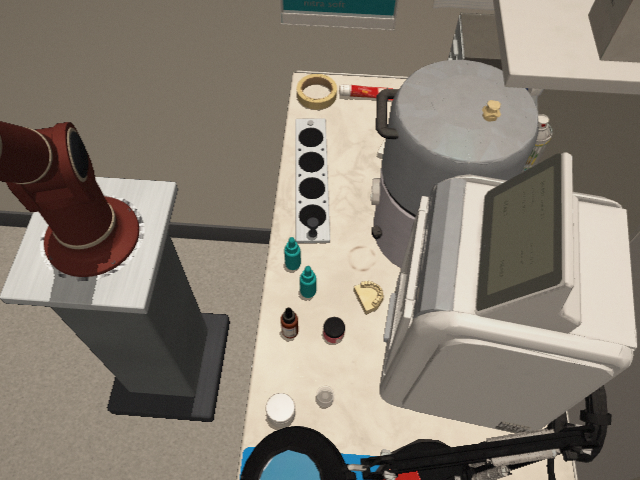

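View pics/sc_c.png

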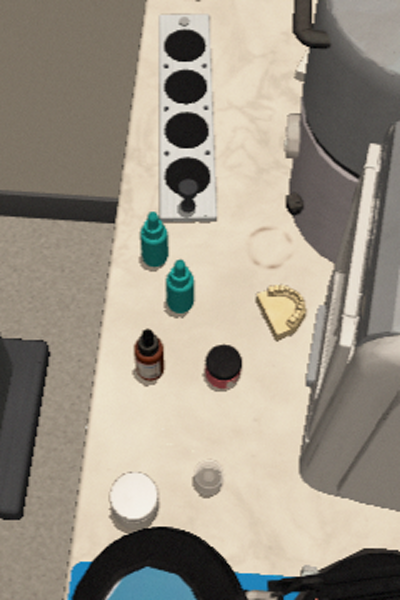

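View pics/tp_c.png

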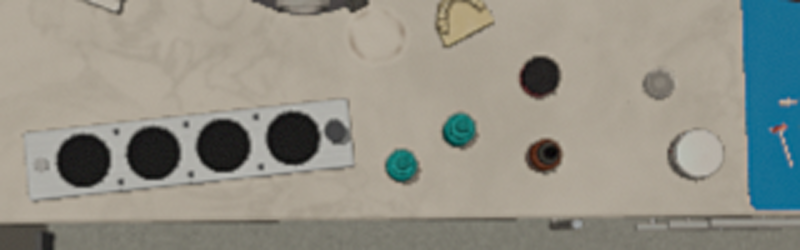

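The scene picture shows three bottles. The one at (290,325) is brown with a black bulb, so it is the one meant. Those at (306,283) and (289,253) are turquoise look-alikes and stay put. The wax jar is at (333,330), the dish at (325,397) and the paste jar at (280,410). The post stands at (312,225), the low-y end of the board. I'll fit silhouettes in both views.

```bash
cat > fit.py <<'E'
from h import *
from scipy.optimize import minimize
a=np.linspace(0,2*np.pi,48,endpoint=False)
SH=dict(dappen_dish=[(16.5,0),(16.5,27)],wax_jar=[(21,0),(21,36)],paste_jar=[(25.5,0),(25.5,46)],
 dropper_bottle=[(16.5,0),(16.5,62),(12,62),(12,77),(6.5,77),(6.5,102)],pad=[(30,0),(30,2)],post=[(12,0),(12,46)])
def render(p,l,X,s=4):
    P=[np.c_[r*np.cos(a),r*np.sin(a),0*a+z]/1000+X for r,z in SH[l]]
    m=np.zeros((480*s,640*s),np.uint8)
    for i in range(0,len(P),2):
        h=cv2.convexHull(proj(p,np.vstack(P[i:i+2])).astype(np.float32))
        cv2.fillPoly(m,[np.round(((h+.5)*s-.5)*16).astype(np.int32)],1,shift=4)
    return cv2.resize(m.astype(np.float32),(640,480),interpolation=cv2.INTER_AREA)
def fit(obs,l,X0,free=3):
    X0=np.array(X0,float)
    def c(d):
        X=X0.copy();X[:free]+=d/1000
        e=0
        for p,m in obs:
            r=render(p,l,X);e+=np.abs(r-m).sum()/m.sum()
        return e/len(obs)
    r=minimize(c,np.zeros(free),method="Nelder-Mead",options=dict(initial_simplex=np.vstack([np.zeros(free),6*np.eye(free)]),xatol=.1,fatol=1e-3))
    X=X0.copy();X[:free]+=r.x/1000
    return X,r.fun
def near(p,label,X):
    u=proj(p,X)[0];best=None
    for r in arm.regions_of(p,label):
        ys,xs=np.nonzero(r["mask"])
        if len(xs)<10: continue
        d=np.hypot(xs.mean()-u[0],ys.mean()-u[1])
        if d<15 and (best is None or d<best[0]): best=(d,r["mask"].astype(np.float32),r["score"],len(xs))
    return best
E
python3 - <<'E'
from fit import *
G=dict(dappen_dish=(.518,-.310,0),wax_jar=(.53,-.187,0),paste_jar=(.447,-.343,0),dropper_bottle=(.449,-.187,0),
 pad_1=(.470,.080,.012),pad_2=(.461,.154,.012),pad_3=(.454,.229,.012),pad_4=(.447,.306,.012),post=(.472,.035,.012))
for k,g in G.items():
    l="pad" if k[:3]=="pad" else k
    obs=[]
    for n in("scene","top"):
        p=arm.capture(n);b=near(p,"pad1" if l=="pad" else l,np.array(g)+[0,0,SH[l][-1][1]/2000])
        if b is None: print(k,n,"none");continue
        obs.append((p,b[1])); print(k,n,round(b[0],1),round(b[2],2),b[3],end=" | ")
        print(np.round(fit(obs[-1:],l,g,2)[0],4)[:2],end=" ")
    if len(obs)==2:
        X,e=fit(obs,l,g);Y,f=fit(obs,l,g,2);print("3D",np.round(X,4),round(e,2),"xy",np.round(Y,4)[:2],round(f,2))
print(arm.get_state()["time"])
E
```

```text
dappen_dish scene 2.7 0.64 323 | [ 0.523  -0.3117] dappen_dish top 1.9 0.47 116 | [ 0.5232 -0.3133] 3D [ 5.227e-01 -3.114e-01 -3.000e-04] 0.2 xy [ 0.5227 -0.3113] 0.2
wax_jar scene 2.3 0.68 465 | [ 0.5312 -0.1824] wax_jar top none
paste_jar scene 1.5 0.95 773 | [ 0.445  -0.3451] paste_jar top 0.7 0.58 327 | [ 0.446  -0.3433] 3D [ 0.4456 -0.3443 -0.0069] 0.13 xy [ 0.4461 -0.3453] 0.15
dropper_bottle scene 2.0 0.61 454 | [ 0.4457 -0.1842] dropper_bottle top 2.4 0.69 161 | [ 0.4468 -0.1832] 3D [ 4.461e-01 -1.840e-01 -2.000e-04] 0.11 xy [ 0.4465 -0.1837] 0.11
pad_1 scene 1.9 0.84 407 | [0.4688 0.0814] pad_1 top none
pad_2 scene 0.7 0.89 450 | [0.4622 0.1559] pad_2 top 0.6 0.9 386 | [0.4628 0.1549] 3D [0.4622 0.155  0.0131] 0.06 xy [0.4623 0.1557] 0.06
pad_3 scene 0.3 0.63 391 | [0.4544 0.2296] pad_3 top 0.8 0.58 379 | [0.4562 0.2292] 3D [0.4555 0.2291 0.0118] 0.1 xy [0.4556 0.229 ] 0.1
pad_4 scene 0.4 0.61 355 | [0.4471 0.3049] pad_4 top 0.8 0.79 397 | [0.4474 0.3041] 3D [0.4476 0.3035 0.014 ] 0.09 xy [0.4474 0.3043] 0.09
post scene 1.9 0.58 187 | [0.4737 0.0382] post top 1.1 0.64 77 | [0.4743 0.0356] 3D [0.474  0.0354 0.0162] 0.17 xy [0.4743 0.0358] 0.18
2.6
```

```bash
cat > go.py <<'E'
# usage: go.py x y z yaw  -> shift (cm, tool axes) and roll from the present pose to the world pose (yaw = world angle of tool y, mod pi)
import sys; from h import *
from scipy.spatial.transform import Rotation as R
s=arm.get_state();r=R.from_quat(s["tool_rot"]);M=r.as_matrix()
t=np.array([float(v) for v in sys.argv[1:4]])
yaw=np.arctan2(M[1,1],M[0,1]);print("t",round(s["time"],2),"pos",np.round(s["tool_pos"],4),"yaw",round(yaw,3),"q",np.round(s["q"],2),"open",np.round(s["opening"],4),"grip",np.round(s["gripper_force"],1),"f",np.round(s["ft_force"],1))
print("shift cm",np.round(M.T@(t-s["tool_pos"])*100,2), "z-axis",np.round(M[:,2],3), "roll",round(yaw-float(sys.argv[4]),3) if len(sys.argv)>4 else "")
E
python3 - <<'E'
from fit import *
obs=[]
for n in("scene","top"):
    p=arm.capture(n);g=(.531,-.184,0)
    for l in("wax_jar","paste_jar","dappen_dish"):
        b=near(p,l,(.531,-.184,.02))
        if b: print(n,l,b[2:],fit([(p,b[1])],"wax_jar",g,2));obs.append((p,b[1]));break
print(fit(obs,"wax_jar",g))
E
python3 go.py .30 -.35 .20 -1.316
```

```text
scene wax_jar (0.72, 483) (array([ 0.53095018, -0.18303098,  0.        ]), np.float64(0.07945134490728378))
top wax_jar (0.6, 220) (array([ 0.53189664, -0.18298198,  0.        ]), np.float64(0.07926136255264282))
(array([ 5.31300555e-01, -1.82847572e-01, -3.52173021e-04]), np.float64(0.08306218683719635))
t 2.8 pos [ 0.1638 -0.629   0.2313] yaw -1.316 q [ 1.29  0.61 -0.01  1.42  0.01  1.1  -0.04] open 0.0852 grip 0.0 f [ 0.3  0.2 -0.7]
shift cm [ 20.21 -23.57   3.13] z-axis [ 0.  0. -1.] roll 0.0
```

Request:
apply_moves(
  travel=[
    [20, -23.5, 3],
    [20, -23.5, 3],
    [20, -23.5, 3],
    [20, -23.5, 3],
    [20, -23.5, 3],
    [20, -23.5, 3],
    [20, -23.5, 3],
    [20, -23.5, 3],
    [20, -23.5, 3],
    [20, -23.5, 3],
  ],
  roll=[0, 0, 0, 0, 0, 0, 0, 0, 0, 0],
  gripper=8.5,
)

```text
time: 3.63
tool_pos: [0.2989, -0.3505, 0.2016]
tool_rot: [0.992, 0.129, 0.0, 0.0]
ft_force: [-0.2, -0.5, -0.5]
opening: 0.085
gripper_force: 0.0
```

```bash
python3 go.py .523 -.3115 .12 -1.316
```

```text
t 3.63 pos [ 0.2989 -0.3505  0.2016] yaw -1.313 q [ 0.85  0.36 -0.05  1.99  0.02  0.79 -0.52] open 0.085 grip 0.0 f [-0.2 -0.5 -0.5]
shift cm [22.66  1.94  8.17] z-axis [ 0.    -0.001 -1.   ] roll 0.003
```

Request:
apply_moves(
  travel=[
    [4, 0.3, 1],
    [8, 0.7, 3],
    [12, 1, 4],
    [16, 1.4, 6],
    [19, 1.6, 7],
    [21, 1.8, 8],
    [22.7, 1.9, 8.2],
    [22.7, 1.9, 8.2],
    [22.7, 1.9, 8.2],
  ],
  roll=[0.04, 0.08, 0.12, 0.16, 0.2, 0.23, 0.25, 0.25, 0.25],
)

```text
time: 4.38
tool_pos: [0.5224, -0.3138, 0.1189]
tool_rot: [1.0, 0.002, -0.0, 0.0]
ft_force: [-0.9, -0.2, 0.4]
opening: 0.085
gripper_force: 0.0
```

```bash
python3 go.py .523 -.3115 .003 -1.571
python3 - <<'E'
from fit import *
p=arm.capture("wrist");cv2.imwrite("pics/w1.png",p["frame"])
b=near(p,"dappen_dish",(.523,-.3115,.014))
print(proj(p,(.523,-.3115,.027)),b and b[2:])
if b: print(fit([(p,b[1])],"dappen_dish",(.523,-.3115,0),2))
E
```

```text
t 4.38 pos [ 0.5224 -0.3138  0.1189] yaw -1.566 q [ 0.49  0.67  0.02  1.67 -0.02  0.79 -1.04] open 0.085 grip 0.0 f [-0.9 -0.2  0.4]
shift cm [ 0.07 -0.24 11.59] z-axis [-0.001 -0.001 -1.   ] roll 0.005
[[315.76405404 241.96585689]] (0.56, 2463)
(array([ 0.52394209, -0.31161328,  0.        ]), np.float64(0.07937474548816681))
```

View pics/w1.png

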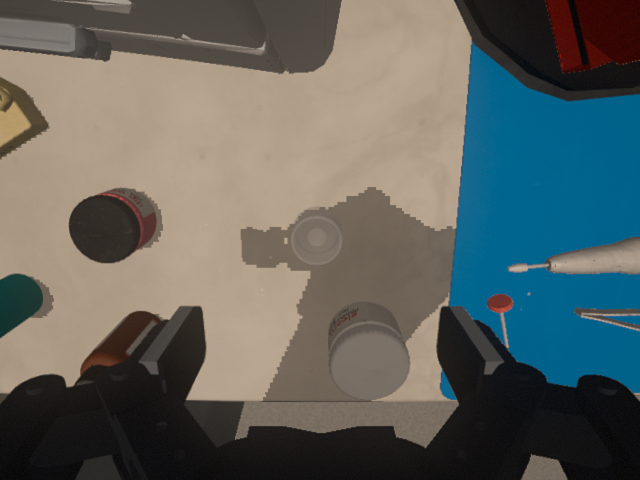

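The wrist picture shows the dish at (316,241), the wax jar at (105,228), and free space around the dish. The wrist fit agrees with the two-view fit to 1 mm, so I'll descend and grip.

Request:
apply_moves(
  travel=[
    [0.1, -0.2, 2.5],
    [0.1, -0.2, 5],
    [0.1, -0.2, 7.5],
    [0.1, -0.2, 9.5],
    [0.1, -0.2, 10.8],
    [0.1, -0.2, 11.5],
    [0.1, -0.2, 11.5],
    [0.1, -0.2, 11.5],
  ],
  roll=[0, 0, 0, 0, 0, 0, 0, 0],
)

```text
time: 5.15
tool_pos: [0.5237, -0.3112, 0.0051]
tool_rot: [1.0, 0.002, 0.0, 0.0]
ft_force: [-1.4, 0.8, 0.1]
opening: 0.0849
gripper_force: 0.0
```

Request:
apply_moves(
  travel=[
    [0, 0, 0],
    [0, 0, 0],
    [0, 0, 0],
    [0, 0, 0],
    [0, 0, 0],
    [0, 0, 0],
    [0, 0, 0],
    [0, 0, 0],
    [0, 0, 0],
    [0, 0, 0],
  ],
  roll=[0, 0, 0, 0, 0, 0, 0, 0, 0, 0],
  gripper=1.5,
)

```text
time: 5.98
tool_pos: [0.5242, -0.3105, 0.0052]
tool_rot: [1.0, 0.002, 0.001, 0.0]
ft_force: [-0.8, 0.6, 5.4]
opening: 0.0303
gripper_force: 59.7
```

```bash
python3 go.py .42 -.25 .2 -1.571
```

```text
t 5.98 pos [ 0.5242 -0.3105  0.0052] yaw -1.566 q [ 0.49  0.84  0.02  1.74 -0.02  0.57 -1.05] open 0.0303 grip 59.7 f [-0.8  0.6  5.4]
shift cm [-10.36  -6.09 -19.49] z-axis [ 0.001 -0.001 -1.   ] roll 0.005
```

Request:
apply_moves(
  travel=[
    [0, 0, -2],
    [0, 0, -5],
    [0, 0, -8.5],
    [0, 0, -12],
    [-1, 0, -15.5],
    [-3, -1, -18.5],
    [-5, -3, -19.5],
    [-7, -6, -19.5],
    [-8, -8.5, -19.5],
    [-8, -10, -19.5],
  ],
  roll=[0, 0, 0, 0, 0, 0, -0.08, -0.16, -0.24, -0.3],
)

```text
time: 6.82
tool_pos: [0.44, -0.2078, 0.1994]
tool_rot: [0.988, 0.154, -0.001, -0.001]
ft_force: [0.8, -0.0, -1.1]
opening: 0.0304
gripper_force: 59.5
```

```bash
python3 go.py .445 .06 .2 .099
```

```text
t 6.82 pos [ 0.44   -0.2078  0.1994] yaw -1.261 q [ 0.45  0.41 -0.07  1.92  0.04  0.82 -0.9 ] open 0.0304 grip 59.5 f [ 0.8 -0.  -1.1]
shift cm [ 8.640e+00 -2.536e+01 -2.000e-02] z-axis [-0.003  0.002 -1.   ] roll -1.36
```

Request:
apply_moves(
  travel=[
    [0.7, -2.2, 0],
    [1.7, -5, 0],
    [2.8, -8, 0],
    [3.8, -11.2, 0],
    [4.9, -14.4, 0],
    [6, -17.6, 0],
    [7, -20.6, 0],
    [7.9, -23.2, 0],
    [8.4, -24.8, 0],
    [8.6, -25.4, 0],
  ],
  roll=[-0.1, -0.22, -0.34, -0.46, -0.58, -0.7, -0.82, -0.94, -1.06, -1.18],
)

```text
time: 7.65
tool_pos: [0.4493, 0.0615, 0.1994]
tool_rot: [0.733, 0.68, 0.001, -0.001]
ft_force: [-0.4, 0.1, -1.3]
opening: 0.03
gripper_force: 59.5
```

```bash
python3 go.py .4699 .0803 .045 .099
```

```text
t 7.65 pos [0.4493 0.0615 0.1994] yaw -0.074 q [ 0.13  0.38 -0.43  2.    0.22  0.8  -0.5 ] open 0.03 grip 59.5 f [-0.4  0.1 -1.3]
shift cm [ 1.98  1.9  15.45] z-axis [ 0.001  0.003 -1.   ] roll -0.173
```

Request:
apply_moves(
  travel=[
    [0.6, 0.6, 1],
    [1.2, 1.2, 3],
    [1.8, 1.7, 6],
    [2, 1.9, 9],
    [2, 1.9, 12],
    [2, 1.9, 14.5],
    [2, 1.9, 15.5],
    [2, 1.9, 15.5],
    [2, 1.9, 15.5],
  ],
  roll=[-0.07, -0.14, -0.17, -0.17, -0.17, -0.17, -0.17, -0.17, -0.17],
)

```text
time: 8.4
tool_pos: [0.4698, 0.076, 0.0437]
tool_rot: [0.677, 0.736, -0.0, -0.0]
ft_force: [0.3, 0.6, -0.5]
opening: 0.0302
gripper_force: 59.5
```

```bash
python3 go.py .4699 .0803 .0195 .099
python3 - <<'E'
from fit import *
p=arm.capture("wrist");cv2.imwrite("pics/w2.png",p["frame"])
print(proj(p,(.4699,.0803,.014)))
for g in((.4699,.0803,.012),(.4625,.1549,.012),(.4551,.2295,.012)):
    b=near(p,"pad1",g); print(g,b and b[2:])
    if b: print(fit([(p,b[1])],"pad",g,2))
b=near(p,"dappen_dish",(.4699,.0803,.055))
if b: print(b[2:],fit([(p,b[1])],"dappen_dish",(.4699,.0803,.04),2))
E
```

```text
t 8.4 pos [0.4698 0.076  0.0437] yaw 0.084 q [-0.    0.67 -0.3   2.09  0.44  0.44 -0.56] open 0.0302 grip 59.5 f [ 0.3  0.6 -0.5]
shift cm [0.43 0.05 2.42] z-axis [-0.001  0.    -1.   ] roll -0.015
[[322.05816101 273.61587194]]
(0.4699, 0.0803, 0.012) None
(0.4625, 0.1549, 0.012) (0.66, 17134)
(array([0.46184964, 0.15444664, 0.012     ]), np.float64(0.03795085847377777))
(0.4551, 0.2295, 0.012) None
(0.7, 7852) (array([0.47014829, 0.075347  , 0.04      ]), np.float64(0.15705393254756927))
```

View pics/w2.png

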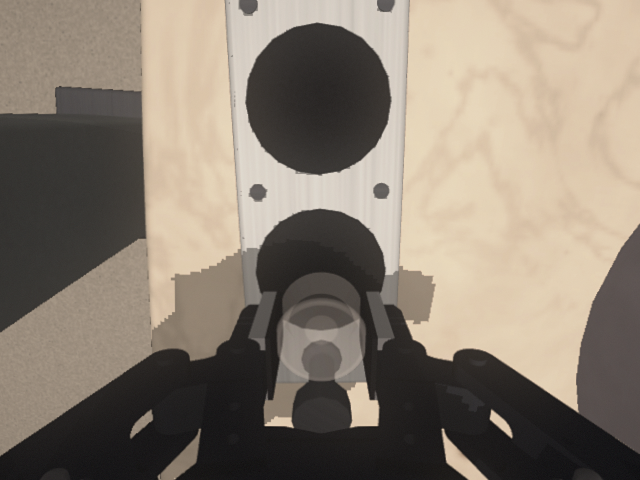

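```bash
python3 go.py .4697 .0803 .0197 .099
```

```text
t 8.65 pos [0.4705 0.0758 0.0454] yaw 0.084 q [-0.    0.66 -0.3   2.09  0.44  0.44 -0.56] open 0.0299 grip 59.5 f [-0.  -0.7 -0.1]
shift cm [ 0.45 -0.04  2.57] z-axis [ 0.002  0.001 -1.   ] roll -0.015
```

Request:
apply_moves(
  travel=[
    [0.2, 0, 0.3],
    [0.45, 0, 0.7],
    [0.45, 0, 1.2],
    [0.45, 0, 1.7],
    [0.45, 0, 2.1],
    [0.45, 0, 2.35],
    [0.45, 0, 2.45],
    [0.45, 0, 2.45],
    [0.45, 0, 2.45],
  ],
  roll=[0, 0, 0, 0, 0, 0, 0, 0, 0],
)

```text
time: 9.4
tool_pos: [0.4692, 0.0802, 0.0198]
tool_rot: [0.677, 0.736, 0.0, 0.0]
ft_force: [-0.2, -0.4, -0.3]
opening: 0.0302
gripper_force: 59.6
```

```bash
python3 go.py .4697 .0803 .0197 .099
```

```text
t 9.4 pos [0.4692 0.0802 0.0198] yaw 0.084 q [-0.04  0.71 -0.26  2.1   0.47  0.38 -0.6 ] open 0.0302 grip 59.6 f [-0.2 -0.4 -0.3]
shift cm [0.01 0.05 0.01] z-axis [ 0.  0. -1.] roll -0.015
```

Request:
apply_moves(
  travel=[
    [0, 0, 0.08],
    [0, 0, 0.08],
    [0, 0, 0.08],
  ],
  roll=[0, 0, 0],
)

```text
time: 9.65
tool_pos: [0.4694, 0.0802, 0.0192]
tool_rot: [0.677, 0.736, 0.0, 0.0]
ft_force: [-0.4, 0.4, 0.6]
opening: 0.0302
gripper_force: 59.6
```

Request:
apply_moves(
  travel=[
    [0, 0, 0],
    [0, 0, 0],
    [0, 0, 0],
    [0, 0, 0],
    [0, 0, 0],
    [0, 0, 0],
    [0, 0, 0],
    [0, 0, -0.5],
    [0, 0, -1.5],
    [0, 0, -3],
  ],
  roll=[0, 0, 0, 0, 0, 0, 0, 0, 0, 0],
  gripper=7,
)

```text
time: 10.48
tool_pos: [0.4683, 0.08, 0.0488]
tool_rot: [0.677, 0.736, -0.001, -0.001]
ft_force: [-0.1, 0.2, -0.5]
opening: 0.0698
gripper_force: 0.0
```

Request:
apply_moves(
  travel=[
    [0, 0, -3],
    [0, 0, -6],
    [0, 0, -9],
    [0, 0, -12],
    [0, 0, -14.5],
    [0, 0, -15],
    [0, 0, -15],
  ],
  roll=[0, 0, 0, 0, 0, 0, 0],
  gripper=8.5,
)

```text
time: 11.07
tool_pos: [0.4702, 0.0804, 0.201]
tool_rot: [0.677, 0.736, 0.002, 0.002]
ft_force: [0.5, -0.1, -0.5]
opening: 0.0851
gripper_force: 0.0
```

```bash
python3 - <<'E'
from fit import *
p=arm.capture("wrist")
for l,n,g in(("dappen_dish","dappen_dish",(.4699,.0803,.014)),("pad1","pad",(.4625,.1549,.012))):
    b=near(p,l,g)
    if b: print(l,b[2:],fit([(p,b[1])],n,g,2))
E
python3 go.py .44 -.18 .2 -1.571
```

```text
dappen_dish (0.75, 1499) (array([0.46923107, 0.07931276, 0.014     ]), np.float64(0.08830887079238892))
pad1 (0.71, 4459) (array([0.46181477, 0.15432318, 0.012     ]), np.float64(0.06327091157436371))
t 11.22 pos [0.4681 0.0797 0.1978] yaw 0.084 q [ 0.13  0.43 -0.48  1.95  0.26  0.83 -0.41] open 0.0855 grip 0.0 f [ 1.2  0.3 -0.6]
shift cm [-25.64  -4.98  -0.19] z-axis [-0.003 -0.001 -1.   ] roll 1.655
```

Request:
apply_moves(
  travel=[
    [-2, -1, 0],
    [-5, -2, 0],
    [-8, -2.7, 0],
    [-11, -3.3, 0],
    [-14, -3.8, 0],
    [-17, -4.3, 0],
    [-20, -4.8, 0],
    [-23, -5, 0],
    [-25, -5, 0],
    [-25.6, -5, 0],
  ],
  roll=[0.1, 0.22, 0.34, 0.46, 0.58, 0.7, 0.82, 0.94, 1.06, 1.18],
)

```text
time: 12.05
tool_pos: [0.4393, -0.1835, 0.1973]
tool_rot: [0.973, 0.229, -0.002, 0.0]
ft_force: [0.8, -0.1, 0.5]
opening: 0.0847
gripper_force: 0.0
```

Request:
apply_moves(
  travel=[
    [0, 0, 0],
    [0, 0, 0],
    [0, 0, 0],
    [0, 0, 0],
    [0, 0, 0],
  ],
  roll=[0.12, 0.24, 0.36, 0.47, 0.47],
)

```text
time: 12.47
tool_pos: [0.4398, -0.1786, 0.1973]
tool_rot: [1.0, 0.002, -0.002, -0.0]
ft_force: [-0.1, 0.4, 0.2]
opening: 0.0849
gripper_force: 0.0
```

```bash
python3 go.py .5313 -.1829 .13 -1.571
```

```text
t 12.47 pos [ 0.4398 -0.1786  0.1973] yaw -1.567 q [ 0.34  0.39 -0.    1.96  0.    0.8  -1.23] open 0.0849 grip 0.0 f [-0.1  0.4  0.2]
shift cm [9.17 0.47 6.7 ] z-axis [-0.004  0.001 -1.   ] roll 0.004
```

Request:
apply_moves(
  travel=[
    [2.5, 0.1, 0],
    [5, 0.3, 0],
    [7.5, 0.4, 1],
    [8.8, 0.45, 3],
    [9.2, 0.45, 5.5],
    [9.2, 0.45, 6.7],
    [9.2, 0.45, 6.7],
    [9.2, 0.45, 6.7],
  ],
  roll=[0, 0, 0, 0, 0, 0, 0, 0],
)

```text
time: 13.13
tool_pos: [0.5318, -0.1829, 0.1305]
tool_rot: [1.0, 0.003, -0.002, -0.001]
ft_force: [0.6, 1.1, 0.3]
opening: 0.0852
gripper_force: 0.0
```

```bash
python3 - <<'E'
from fit import *
p=arm.capture("wrist")
g=(.5313,-.1829,0);b=near(p,"wax_jar",(.5313,-.1829,.02))
if b: print(b[2:],fit([(p,b[1])],"wax_jar",g,2))
E
python3 go.py .5313 -.1829 .009 -1.571
```

```text
(0.9, 3919) (array([ 0.53230675, -0.18316218,  0.        ]), np.float64(0.05648762360215187))
t 13.23 pos [ 0.5331 -0.1834  0.1325] yaw -1.565 q [ 0.3   0.6  -0.    1.79  0.    0.75 -1.28] open 0.0849 grip 0.0 f [-0.   0.1  0.1]
shift cm [-0.19 -0.05 12.35] z-axis [ 0.001 -0.    -1.   ] roll 0.006
```

Request:
apply_moves(
  travel=[
    [0, 0, 3],
    [0, 0, 6],
    [0, 0, 9],
    [0, 0, 11],
    [0, 0, 12],
    [0, 0, 12.2],
    [0, 0, 12.2],
    [0, 0, 12.2],
  ],
  roll=[0, 0, 0, 0, 0, 0, 0, 0],
)

```text
time: 13.9
tool_pos: [0.5342, -0.1836, 0.0116]
tool_rot: [1.0, 0.002, 0.002, 0.0]
ft_force: [-0.1, 0.7, 0.7]
opening: 0.085
gripper_force: 0.0
```

Request:
apply_moves(
  travel=[
    [0, 0, 0],
    [0, 0, 0],
    [0, 0, 0],
    [0, 0, 0],
    [0, 0, 0],
    [0, 0, 0],
    [0, 0, 0],
    [0, 0, 0],
    [0, 0, 0],
    [0, 0, 0],
  ],
  roll=[0, 0, 0, 0, 0, 0, 0, 0, 0, 0],
  gripper=2.5,
)

```text
time: 14.73
tool_pos: [0.5334, -0.1832, 0.0112]
tool_rot: [1.0, 0.002, 0.001, 0.0]
ft_force: [0.1, -0.8, 6.6]
opening: 0.0392
gripper_force: 60.0
```

```bash
python3 go.py .44 -.17 .2 -1.571
```

```text
t 14.73 pos [ 0.5334 -0.1832  0.0112] yaw -1.566 q [ 0.3   0.78 -0.01  1.87  0.01  0.49 -1.28] open 0.0392 grip 60.0 f [ 0.1 -0.8  6.6]
shift cm [ -9.31  -1.36 -18.89] z-axis [ 0.001 -0.    -1.   ] roll 0.005
```

Request:
apply_moves(
  travel=[
    [0, 0, -2],
    [0, 0, -5],
    [0, 0, -8.5],
    [0, 0, -12],
    [0, 0, -15.5],
    [0, 0, -18],
    [-1.5, 0, -19],
    [-4, -1, -19],
    [-6.5, -3, -19],
    [-8, -5, -19],
  ],
  roll=[0, 0, 0, 0, 0, 0, -0.06, -0.14, -0.24, -0.34],
)

```text
time: 15.57
tool_pos: [0.4492, -0.1339, 0.2]
tool_rot: [0.985, 0.172, -0.001, 0.0]
ft_force: [0.3, 0.4, -0.9]
opening: 0.039
gripper_force: 61.0
```

```bash
python3 go.py .45 .13 .2 .09
```

```text
t 15.57 pos [ 0.4492 -0.1339  0.2   ] yaw -1.224 q [ 0.32  0.38 -0.1   1.97  0.06  0.8  -1.04] open 0.039 grip 61.0 f [ 0.3  0.4 -0.9]
shift cm [ 9.040e+00 -2.479e+01 -1.000e-02] z-axis [-0.003 -0.001 -1.   ] roll -1.314
```

Request:
apply_moves(
  travel=[
    [1, -2.6, 0],
    [2, -5.5, 0],
    [3.1, -8.5, 0],
    [4.2, -11.5, 0],
    [5.3, -14.6, 0],
    [6.4, -17.6, 0],
    [7.4, -20.4, 0],
    [8.3, -22.8, 0],
    [8.8, -24.3, 0],
    [9, -24.8, 0],
  ],
  roll=[-0.1, -0.22, -0.34, -0.46, -0.58, -0.7, -0.82, -0.94, -1.06, -1.18],
)

```text
time: 16.4
tool_pos: [0.4527, 0.1341, 0.2004]
tool_rot: [0.719, 0.695, 0.001, -0.001]
ft_force: [0.3, -0.7, -1.3]
opening: 0.0387
gripper_force: 61.0
```

Request:
apply_moves(
  travel=[
    [0, 0, 0],
    [0, 0, 0],
    [0, 0, 0],
    [0, 0, 0],
  ],
  roll=[-0.08, -0.13, -0.13, -0.13],
)

```text
time: 16.73
tool_pos: [0.4533, 0.1299, 0.2]
tool_rot: [0.677, 0.736, -0.0, -0.0]
ft_force: [-0.3, 0.2, -1.4]
opening: 0.0394
gripper_force: 61.0
```

```bash
python3 go.py .4632 .1546 .045 .09
```

```text
t 16.73 pos [0.4533 0.1299 0.2   ] yaw 0.082 q [ 0.03  0.42 -0.5   1.95  0.26  0.83 -0.53] open 0.0394 grip 61.0 f [-0.3  0.2 -1.4]
shift cm [ 2.38  1.2  15.49] z-axis [-0. -0. -1.] roll -0.008
```

Request:
apply_moves(
  travel=[
    [0.6, 0.3, 1],
    [1.4, 0.7, 3],
    [2.2, 1, 6],
    [2.45, 1.1, 9],
    [2.45, 1.1, 12],
    [2.45, 1.1, 14.5],
    [2.45, 1.1, 15.5],
    [2.45, 1.1, 15.5],
    [2.45, 1.1, 15.5],
  ],
  roll=[0, 0, 0, 0, 0, 0, 0, 0, 0],
)

```text
time: 17.48
tool_pos: [0.4626, 0.1561, 0.045]
tool_rot: [0.677, 0.736, 0.0, -0.0]
ft_force: [0.5, -0.0, -0.5]
opening: 0.0391
gripper_force: 61.0
```

```bash
python3 go.py .4623 .1555 .0255 .09;python3 - <<'E'
from fit import *
p=arm.capture("wrist");z=float(arm.get_state()["tool_pos"][2])-.0112
b=near(p,"wax_jar",(.4623,.155,z+.018))
if b: print(b[2:],fit([(p,b[1])],"wax_jar",(.4623,.155,z),2))
b=near(p,"pad1",(.4551,.2295,.012))
if b: print(b[2:],fit([(p,b[1])],"pad",(.4551,.2295,.012),2))
E
```

```text
t 17.48 pos [0.4626 0.1561 0.045 ] yaw 0.084 q [-0.15  0.68 -0.33  2.06  0.46  0.47 -0.74] open 0.0391 grip 61.0 f [ 0.5 -0.  -0.5]
shift cm [-0.05 -0.03  1.95] z-axis [-0.  0. -1.] roll -0.006
(0.59, 13249) (array([0.46255802, 0.15471016, 0.03468093]), np.float64(0.10900823026895523))
(0.82, 16551) (array([0.45472646, 0.22948315, 0.012     ]), np.float64(0.0349714532494545))
```

Jar at (.4626,.1547) sits over the pad at (.4623,.155). Lower and release.

Request:
apply_moves(
  travel=[
    [0, 0, 0.5],
    [0, 0, 1],
    [0, 0, 1.5],
    [0, 0, 1.8],
    [0, 0, 1.95],
    [0, 0, 2],
    [0, 0, 2],
    [0, 0, 2],
  ],
  roll=[0, 0, 0, 0, 0, 0, 0, 0],
)

```text
time: 18.3
tool_pos: [0.4621, 0.1554, 0.0252]
tool_rot: [0.677, 0.736, -0.0, 0.0]
ft_force: [-1.0, -0.6, 3.5]
opening: 0.0391
gripper_force: 61.5
```

Request:
apply_moves(
  travel=[
    [0, 0, 0],
    [0, 0, 0],
    [0, 0, 0],
    [0, 0, 0],
    [0, 0, 0],
    [0, 0, 0],
    [0, 0, 0],
    [0, 0, -0.5],
    [0, 0, -1.5],
    [0, 0, -3],
  ],
  roll=[0, 0, 0, 0, 0, 0, 0, 0, 0, 0],
  gripper=7.5,
)

```text
time: 19.13
tool_pos: [0.4617, 0.1554, 0.0552]
tool_rot: [0.677, 0.736, -0.001, -0.0]
ft_force: [0.9, 0.0, 0.1]
opening: 0.0752
gripper_force: 0.0
```

Request:
apply_moves(
  travel=[
    [0, 0, -3],
    [0, 0, -6],
    [0, 0, -9],
    [0, 0, -12],
    [0, 0, -14],
    [0, 0, -14.5],
    [0, 0, -14.5],
  ],
  roll=[0, 0, 0, 0, 0, 0, 0],
  gripper=8.5,
)

```text
time: 19.72
tool_pos: [0.4632, 0.156, 0.2022]
tool_rot: [0.677, 0.736, 0.002, 0.001]
ft_force: [0.5, 0.8, -0.3]
opening: 0.0853
gripper_force: 0.0
```

```bash
python3 - <<'E'
from fit import *
p=arm.capture("wrist")
for l,n,g in(("wax_jar","wax_jar",(.4623,.155,.014)),("dappen_dish","dappen_dish",(.4699,.0803,.014)),("pad1","pad",(.4551,.2295,.012))):
    b=near(p,l,np.add(g,(0,0,SH[n][-1][1]/2000)))
    if b: print(l,b[2:],fit([(p,b[1])],n,g,2))
E
python3 go.py .44 -.18 .2 -.6
```

```text
wax_jar (0.64, 2562) (array([0.46203858, 0.15364924, 0.014     ]), np.float64(0.06884270161390305))
dappen_dish (0.95, 1456) (array([0.4692069 , 0.07885244, 0.014     ]), np.float64(0.09100274741649628))
pad1 (0.88, 4513) (array([0.45440826, 0.22933829, 0.012     ]), np.float64(0.04269609972834587))
t 19.92 pos [0.4614 0.1551 0.1987] yaw 0.084 q [-0.02  0.45 -0.5   1.91  0.28  0.85 -0.58] open 0.0849 grip 0.0 f [-0.5 -0.  -0.7]
shift cm [-33.21  -4.95  -0.08] z-axis [-0.003 -0.001 -1.   ] roll 0.684
```

Request:
apply_moves(
  travel=[
    [-2, -0.1, 0],
    [-5, -0.2, 0],
    [-9, -0.4, 0],
    [-13, -0.6, 0],
    [-17, -0.8, 0],
    [-21, -1.2, 0],
    [-25, -1.8, 0],
    [-29, -2.8, 0],
    [-33, -3.8, 0],
    [-36, -4.6, 0],
  ],
  roll=[0, 0, 0, 0, 0, 0, 0, 0, 0, 0],
)

```text
time: 20.75
tool_pos: [0.4448, -0.2108, 0.1984]
tool_rot: [0.678, 0.735, -0.001, -0.001]
ft_force: [0.1, -0.1, -0.2]
opening: 0.085
gripper_force: 0.0
```

```bash
python3 go.py .4456 -.3445 .13 .084
```

```text
t 20.75 pos [ 0.4448 -0.2108  0.1984] yaw 0.081 q [ 0.72  0.45 -0.47  1.9   0.26  0.86  0.2 ] open 0.085 grip 0.0 f [ 0.1 -0.1 -0.2]
shift cm [-13.34  -0.98   6.84] z-axis [-0.003  0.    -1.   ] roll -0.003
```

Request:
apply_moves(
  travel=[
    [-3, -0.2, 0],
    [-6.5, -0.4, 0],
    [-10, -0.7, 1],
    [-12.4, -0.9, 3],
    [-13.2, -1, 5],
    [-13.2, -1, 6.5],
    [-13.2, -1, 6.8],
    [-13.2, -1, 6.8],
    [-13.2, -1, 6.8],
  ],
  roll=[0, 0, 0, 0, 0, 0, 0, 0, 0],
)

```text
time: 21.5
tool_pos: [0.4483, -0.3384, 0.1319]
tool_rot: [0.676, 0.737, 0.0, -0.0]
ft_force: [0.8, 1.1, 0.6]
opening: 0.0849
gripper_force: 0.0
```

```bash
python3 - <<'E'
from fit import *
p=arm.capture("wrist")
g=(.4456,-.3445,0);b=near(p,"paste_jar",(.4456,-.3445,.023))
if b: print(b[2:],fit([(p,b[1])],"paste_jar",g,2),fit([(p,b[1])],"paste_jar",g,3))
E
python3 go.py .4456 -.3445 .014 .084
```

```text
(0.82, 6043) (array([ 0.44614446, -0.34476183,  0.        ]), np.float64(0.05792859569191933)) (array([ 0.44612895, -0.34712314, -0.00732375]), np.float64(0.018016712740063667))
t 21.6 pos [ 0.4489 -0.3389  0.133 ] yaw 0.085 q [ 0.87  0.63 -0.41  1.79  0.33  0.79  0.38] open 0.0849 grip 0.0 f [-0.5 -0.7  0.5]
shift cm [-0.52 -0.39 11.9 ] z-axis [ 0.002 -0.001 -1.   ] roll 0.001
```

Request:
apply_moves(
  travel=[
    [-0.65, -0.3, 2],
    [-0.65, -0.3, 5],
    [-0.65, -0.3, 8],
    [-0.65, -0.3, 10.5],
    [-0.65, -0.3, 11.7],
    [-0.65, -0.3, 12],
    [-0.65, -0.3, 12],
    [-0.65, -0.3, 12],
  ],
  roll=[0, 0, 0, 0, 0, 0, 0, 0],
)

```text
time: 22.27
tool_pos: [0.4468, -0.3466, 0.0136]
tool_rot: [0.677, 0.736, 0.0, 0.002]
ft_force: [0.3, 0.1, 0.8]
opening: 0.0853
gripper_force: 0.0
```

```bash
python3 go.py .4459 -.3455 .012 .084
```

```text
t 22.27 pos [ 0.4468 -0.3466  0.0136] yaw 0.084 q [ 0.82  0.8  -0.31  1.86  0.44  0.55  0.3 ] open 0.0853 grip 0.0 f [0.3 0.1 0.8]
shift cm [ 0.11 -0.08  0.16] z-axis [ 0.003 -0.002 -1.   ] roll 0.0
```

Request:
apply_moves(
  travel=[
    [0, 0, 0],
    [0, 0, 0],
    [0, 0, 0],
    [0, 0, 0],
    [0, 0, 0],
    [0, 0, 0],
    [0, 0, 0],
    [0, 0, 0],
    [0, 0, 0],
    [0, 0, 0],
  ],
  roll=[0, 0, 0, 0, 0, 0, 0, 0, 0, 0],
  gripper=3.5,
)

```text
time: 23.1
tool_pos: [0.4462, -0.3466, 0.0136]
tool_rot: [0.677, 0.736, 0.0, 0.001]
ft_force: [-0.5, -0.2, 6.0]
opening: 0.0487
gripper_force: 61.4
```

```bash
python3 go.py .45 -.2 .2 .084
```

```text
t 23.1 pos [ 0.4462 -0.3466  0.0136] yaw 0.084 q [ 0.82  0.8  -0.31  1.86  0.44  0.55  0.3 ] open 0.0487 grip 61.4 f [-0.5 -0.2  6. ]
shift cm [ 14.55   1.64 -18.66] z-axis [ 0.002 -0.002 -1.   ] roll -0.0
```

Request:
apply_moves(
  travel=[
    [0, 0, -2],
    [0, 0, -5],
    [0, 0, -8.5],
    [0, 0, -12],
    [0.5, 0.1, -15.5],
    [2, 0.3, -18],
    [4.5, 0.7, -18.6],
    [7.5, 1.1, -18.6],
    [10.5, 1.4, -18.6],
    [14, 1.8, -18.6],
  ],
  roll=[0, 0, 0, 0, 0, 0, 0, 0, 0, 0],
)

```text
time: 23.93
tool_pos: [0.4512, -0.205, 0.1986]
tool_rot: [0.678, 0.735, -0.0, 0.001]
ft_force: [-0.2, 0.1, -0.9]
opening: 0.0483
gripper_force: 62.4
```

Request:
apply_moves(
  travel=[
    [4, 0.4, 0],
    [8, 0.8, 0],
    [12, 1.2, 0],
    [16, 1.6, 0],
    [20, 2, 0],
    [24, 2.4, 0],
    [28, 2.8, 0],
    [31.5, 3.1, 0],
    [34, 3.3, 0],
    [35, 3.4, 0],
  ],
  roll=[0, 0, 0, 0, 0, 0, 0, 0, 0, 0],
)

```text
time: 24.77
tool_pos: [0.4553, 0.1518, 0.1988]
tool_rot: [0.674, 0.739, 0.002, -0.001]
ft_force: [0.1, -0.5, -0.8]
opening: 0.0486
gripper_force: 62.4
```

```bash
python3 go.py .4551 .2295 .06 .084
```

```text
t 24.77 pos [0.4553 0.1518 0.1988] yaw 0.091 q [-0.    0.43 -0.51  1.94  0.28  0.84 -0.57] open 0.0486 grip 62.4 f [ 0.1 -0.5 -0.8]
shift cm [ 7.7   0.67 13.91] z-axis [ 0.001  0.003 -1.   ] roll 0.007
```

Request:
apply_moves(
  travel=[
    [2, 0.2, 0],
    [4.5, 0.4, 0],
    [6.6, 0.6, 0],
    [7.5, 0.65, 2],
    [7.5, 0.65, 5],
    [7.5, 0.65, 8.5],
    [7.5, 0.65, 11.5],
    [7.5, 0.65, 13.5],
    [7.5, 0.65, 14.5],
    [7.5, 0.65, 14.5],
  ],
  roll=[0, 0, 0, 0, 0, 0, 0, 0, 0, 0],
)

```text
time: 25.6
tool_pos: [0.4554, 0.2201, 0.0513]
tool_rot: [0.677, 0.736, -0.002, -0.0]
ft_force: [-0.3, -0.3, 0.2]
opening: 0.0488
gripper_force: 62.4
```

Request:
apply_moves(
  travel=[
    [0, 0, 0],
    [0, 0, 0],
  ],
  roll=[0, 0],
)

```text
time: 25.77
tool_pos: [0.4575, 0.2222, 0.0544]
tool_rot: [0.677, 0.736, 0.001, 0.001]
ft_force: [0.8, 0.2, -0.8]
opening: 0.0477
gripper_force: 62.4
```

```bash
python3 go.py .4549 .2290 .0279 .084;python3 - <<'E'
from fit import *
p=arm.capture("wrist");z=float(arm.get_state()["tool_pos"][2])-.0136
b=near(p,"paste_jar",(.4549,.2285,z+.023))
if b: print(b[2:],fit([(p,b[1])],"paste_jar",(.4549,.229,z),2))
b=near(p,"pad1",(.4477,.3041,.012))
if b: print(b[2:],fit([(p,b[1])],"pad",(.4477,.3041,.012),2))
E
```

```text
t 25.77 pos [0.4575 0.2222 0.0544] yaw 0.083 q [-0.25  0.68 -0.37  2.    0.46  0.54 -0.86] open 0.0477 grip 62.4 f [ 0.8  0.2 -0.8]
shift cm [ 0.7  -0.21  2.65] z-axis [ 0.003  0.001 -1.   ] roll -0.001
(0.72, 15363) (array([0.44740834, 0.30378391, 0.012     ]), np.float64(0.03632510080933571))
```

Request:
apply_moves(
  travel=[
    [0.4, -0.1, 0.1],
    [0.7, -0.15, 0.4],
    [0.7, -0.15, 0.9],
    [0.7, -0.15, 1.4],
    [0.7, -0.15, 1.6],
    [0.7, -0.15, 1.6],
    [0.7, -0.15, 1.6],
  ],
  roll=[0, 0, 0, 0, 0, 0, 0],
)

```text
time: 26.5
tool_pos: [0.4541, 0.2285, 0.0367]
tool_rot: [0.677, 0.736, -0.0, -0.0]
ft_force: [0.6, 0.3, -1.2]
opening: 0.0483
gripper_force: 62.4
```

```bash
for i in 1 2 3; do python3 go.py .4549 .2290 .0279 .084; python3 -c "
from rig import arm;arm.capture('wrist')"; done
```

```text
t 26.5 pos [0.4541 0.2285 0.0367] yaw 0.084 q [-0.28  0.71 -0.34  2.01  0.48  0.5  -0.89] open 0.0483 grip 62.4 f [ 0.6  0.3 -1.2]
shift cm [0.04 0.09 0.88] z-axis [-0.001 -0.    -1.   ] roll -0.0
t 26.55 pos [0.4542 0.2286 0.0369] yaw 0.084 q [-0.28  0.71 -0.34  2.01  0.48  0.5  -0.89] open 0.0485 grip 62.4 f [ 0.5  1.2 -0.8]
shift cm [0.03 0.07 0.9 ] z-axis [-0. -0. -1.] roll -0.0
t 26.6 pos [0.4543 0.2287 0.037 ] yaw 0.084 q [-0.28  0.71 -0.34  2.01  0.48  0.5  -0.89] open 0.0482 grip 62.4 f [-0.2  0.3 -0.4]
shift cm [0.03 0.06 0.91] z-axis [-0.  0. -1.] roll -0.0
```

Request:
apply_moves(
  travel=[
    [0, 0.05, 0.2],
    [0, 0.05, 0.5],
    [0, 0.05, 0.75],
    [0, 0.05, 0.88],
    [0, 0.05, 0.94],
    [0, 0.05, 0.94],
    [0, 0.05, 0.94],
  ],
  roll=[0, 0, 0, 0, 0, 0, 0],
)

```text
time: 27.23
tool_pos: [0.4546, 0.2286, 0.0276]
tool_rot: [0.677, 0.736, -0.0, -0.0]
ft_force: [-0.8, 0.3, 0.1]
opening: 0.0484
gripper_force: 62.6
```

Request:
apply_moves(
  travel=[
    [0, 0, 0],
    [0, 0, 0],
    [0, 0, 0],
    [0, 0, 0],
    [0, 0, 0],
    [0, 0, 0],
    [0, 0, 0],
    [0, 0, -0.5],
    [0, 0, -1.5],
    [0, 0, -3],
  ],
  roll=[0, 0, 0, 0, 0, 0, 0, 0, 0, 0],
  gripper=8.5,
)

```text
time: 28.07
tool_pos: [0.454, 0.2284, 0.0578]
tool_rot: [0.677, 0.736, -0.001, -0.0]
ft_force: [-0.5, -1.6, 0.2]
opening: 0.0852
gripper_force: 0.0
```

Request:
apply_moves(
  travel=[
    [0, 0, -3],
    [0, 0, -6],
    [0, 0, -9],
    [0, 0, -12],
    [0, 0, -14],
    [0, 0, -14.5],
    [0, 0, -14.5],
  ],
  roll=[0, 0, 0, 0, 0, 0, 0],
)

```text
time: 28.65
tool_pos: [0.4555, 0.2292, 0.2049]
tool_rot: [0.677, 0.736, 0.002, 0.001]
ft_force: [-0.0, -0.5, -0.1]
opening: 0.085
gripper_force: 0.0
```

```bash
python3 - <<'E'
from fit import *
p=arm.capture("wrist");cv2.imwrite("pics/w3.png",p["frame"])
for l,n,g in(("paste_jar","paste_jar",(.4549,.2293,.014)),("wax_jar","wax_jar",(.4623,.155,.014)),("dappen_dish","dappen_dish",(.4699,.0803,.014)),("pad1","pad",(.4475,.304,.012))):
    b=near(p,l,np.add(g,(0,0,SH[n][-1][1]/2000)))
    if b: print(l,b[2:],fit([(p,b[1])],n,g,2))
E
python3 go.py .452 -.184 .21 .084
```

```text
paste_jar (0.86, 4045) (array([0.45395186, 0.22999711, 0.014     ]), np.float64(0.03040791116654873))
wax_jar (0.56, 2505) (array([0.4615727 , 0.15356103, 0.014     ]), np.float64(0.06898702681064606))
dappen_dish (0.82, 1312) (array([0.46924589, 0.07927197, 0.014     ]), np.float64(0.13347941637039185))
pad1 (0.68, 4490) (array([0.4470606, 0.3040096, 0.012    ]), np.float64(0.03606626018881798))
t 28.9 pos [0.4539 0.2281 0.2012] yaw 0.084 q [-0.16  0.48 -0.51  1.86  0.29  0.89 -0.73] open 0.0852 grip 0.0 f [ 0.8  0.3 -0.6]
shift cm [-41.05  -3.66  -0.82] z-axis [-0.003 -0.001 -1.   ] roll 0.0
```

Request:
apply_moves(
  travel=[
    [-2, 0, -0.8],
    [-5, -0.1, -0.8],
    [-9, -0.4, -0.8],
    [-13, -0.7, -0.8],
    [-17, -1.1, -0.8],
    [-21, -1.5, -0.8],
    [-25, -2, -0.8],
    [-29, -2.5, -0.8],
    [-33, -2.9, -0.8],
    [-36, -3.3, -0.8],
  ],
  roll=[0, 0, 0, 0, 0, 0, 0, 0, 0, 0],
)

```text
time: 29.73
tool_pos: [0.4509, -0.1366, 0.2095]
tool_rot: [0.678, 0.735, -0.001, -0.001]
ft_force: [0.8, -0.3, -0.3]
opening: 0.0851
gripper_force: 0.0
```

Request:
apply_moves(
  travel=[
    [-2.5, -0.4, 0],
    [-4.5, -0.6, 0],
    [-5.1, -0.9, 0],
    [-5.1, -0.9, 0],
    [-5.1, -0.9, 0],
  ],
  roll=[0, 0, 0, 0, 0],
)

```text
time: 30.15
tool_pos: [0.4471, -0.183, 0.21]
tool_rot: [0.676, 0.737, 0.0, -0.001]
ft_force: [-0.1, 1.1, 0.2]
opening: 0.085
gripper_force: 0.0
```

```bash
python3 - <<'E'
from fit import *
p=arm.capture("wrist");cv2.imwrite("pics/w4.png",p["frame"])
g=(.4463,-.184,0);b=near(p,"dropper_bottle",(.4463,-.184,.05))
print(proj(p,(.4463,-.184,.1)))
if b: print(b[2:],fit([(p,b[1])],"dropper_bottle",g,2),fit([(p,b[1])],"dropper_bottle",g,3))
E
python3 go.py .4463 -.184 .037 .084
```

```text
[[319.92605439 235.75412958]]
(0.93, 1894) (array([ 0.44579589, -0.18283713,  0.        ]), np.float64(0.07992344349622726)) (array([ 0.44605428, -0.18661191, -0.01285898]), np.float64(0.042370643466711044))
t 30.25 pos [ 0.4476 -0.1821  0.2105] yaw 0.088 q [ 0.68  0.42 -0.48  1.91  0.25  0.87  0.17] open 0.085 grip 0.0 f [-0.2  0.9  0.7]
shift cm [-0.2  -0.15 17.35] z-axis [-0.     0.001 -1.   ] roll 0.004
```

View pics/w4.png

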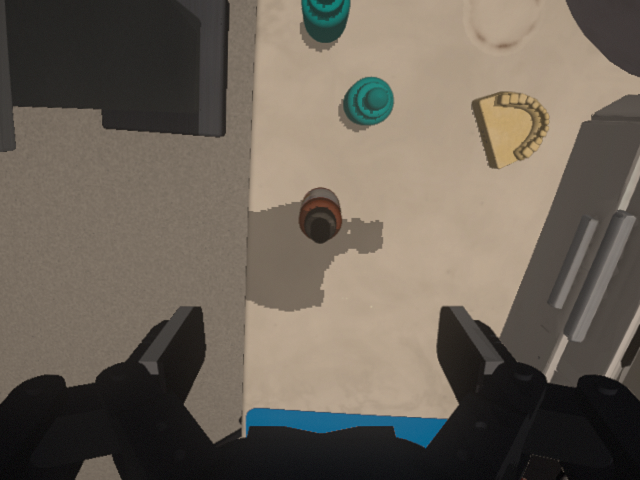

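The wrist picture shows the brown bottle at (320,215), with its black bulb at (320,232). The turquoise ones at (369,100) and (326,12) are clear of the fingers. Descending on the brown bottle.

Request:
apply_moves(
  travel=[
    [-0.15, -0.12, 2],
    [-0.15, -0.12, 5],
    [-0.15, -0.12, 8],
    [-0.15, -0.12, 11],
    [-0.15, -0.12, 13.5],
    [-0.15, -0.12, 15.5],
    [-0.15, -0.12, 16.7],
    [-0.15, -0.12, 17.2],
    [-0.15, -0.12, 17.2],
    [-0.15, -0.12, 17.2],
  ],
  roll=[0, 0, 0, 0, 0, 0, 0, 0, 0, 0],
)

```text
time: 31.08
tool_pos: [0.447, -0.185, 0.0391]
tool_rot: [0.676, 0.737, 0.0, 0.0]
ft_force: [-0.2, -0.2, -0.1]
opening: 0.085
gripper_force: 0.0
```

```bash
python3 go.py .4461 -.184 .037 .084
```

```text
t 31.08 pos [ 0.447  -0.185   0.0391] yaw 0.086 q [ 0.55  0.68 -0.3   2.07  0.45  0.45 -0.01] open 0.085 grip 0.0 f [-0.2 -0.2 -0.1]
shift cm [ 0.11 -0.09  0.21] z-axis [ 0.001  0.    -1.   ] roll 0.002
```

Request:
apply_moves(
  travel=[
    [0.05, -0.05, 0.1],
    [0.05, -0.05, 0.2],
    [0.05, -0.05, 0.2],
  ],
  roll=[0, 0, 0],
)

```text
time: 31.33
tool_pos: [0.4461, -0.1856, 0.0373]
tool_rot: [0.677, 0.736, 0.0, 0.001]
ft_force: [-0.7, -0.6, 0.4]
opening: 0.0852
gripper_force: 0.0
```

Request:
apply_moves(
  travel=[
    [0, 0, 0],
    [0, 0, 0],
    [0, 0, 0],
    [0, 0, 0],
    [0, 0, 0],
    [0, 0, 0],
    [0, 0, 0],
    [0, 0, 0],
    [0, 0, 0],
    [0, 0, 0],
  ],
  roll=[0, 0, 0, 0, 0, 0, 0, 0, 0, 0],
  gripper=1.5,
)

```text
time: 32.17
tool_pos: [0.4461, -0.1856, 0.037]
tool_rot: [0.677, 0.736, 0.0, 0.0]
ft_force: [-0.2, 1.2, 5.6]
opening: 0.0302
gripper_force: 59.1
```

```bash
python3 go.py .45 -.1 .22 .084
```

```text
t 32.17 pos [ 0.4461 -0.1856  0.037 ] yaw 0.084 q [ 0.55  0.69 -0.3   2.08  0.45  0.44 -0.02] open 0.0302 grip 59.1 f [-0.2  1.2  5.6]
shift cm [  8.49   1.12 -18.3 ] z-axis [ 0.001 -0.    -1.   ] roll 0.0
```

Request:
apply_moves(
  travel=[
    [0, 0, -1],
    [0, 0, -3],
    [0, 0, -6],
    [0, 0, -9],
    [0, 0, -12],
    [0, 0, -15],
    [0, 0, -17],
    [1, 0.1, -18],
    [2.5, 0.3, -18],
    [5, 0.6, -18],
  ],
  roll=[0, 0, 0, 0, 0, 0, 0, 0, 0, 0],
)

```text
time: 33.0
tool_pos: [0.4469, -0.1364, 0.2167]
tool_rot: [0.679, 0.735, -0.001, 0.0]
ft_force: [0.0, -0.5, -0.9]
opening: 0.0303
gripper_force: 59.6
```

Request:
apply_moves(
  travel=[
    [3.5, 0.5, 0],
    [7, 0.9, 0],
    [10.5, 1.3, 0],
    [14, 1.6, 0],
    [17.5, 1.8, 0],
    [21, 2, 0],
    [24.5, 2.2, 0],
    [28, 2.5, 0],
    [31, 2.7, 0],
    [33, 2.9, 0],
  ],
  roll=[0, 0, 0, 0, 0, 0, 0, 0, 0, 0],
)

```text
time: 33.83
tool_pos: [0.4464, 0.2004, 0.2161]
tool_rot: [0.675, 0.738, -0.0, -0.001]
ft_force: [0.7, -0.0, -0.7]
opening: 0.0302
gripper_force: 59.7
```

```bash
python3 go.py .4474 .3045 .09 .084
```

```text
t 33.83 pos [0.4464 0.2004 0.2161] yaw 0.089 q [-0.08  0.43 -0.55  1.88  0.28  0.9  -0.67] open 0.0302 grip 59.7 f [ 0.7 -0.  -0.7]
shift cm [10.33  1.05 12.63] z-axis [-0.002  0.002 -1.   ] roll 0.005
```

Request:
apply_moves(
  travel=[
    [2.5, 0.2, 0],
    [5.5, 0.5, 0],
    [8, 0.8, 0],
    [9.6, 1, 0],
    [10.2, 1.05, 1],
    [10.2, 1.05, 4],
    [10.2, 1.05, 7.5],
    [10.2, 1.05, 10.5],
    [10.2, 1.05, 12.3],
    [10.2, 1.05, 12.6],
  ],
  roll=[0, 0, 0, 0, 0, 0, 0, 0, 0, 0],
)

```text
time: 34.67
tool_pos: [0.4474, 0.2951, 0.0859]
tool_rot: [0.677, 0.736, -0.006, -0.001]
ft_force: [-0.8, -0.3, -0.4]
opening: 0.0308
gripper_force: 59.6
```

Request:
apply_moves(
  travel=[
    [0, 0, 0],
    [0, 0, 0],
    [0, 0, 0],
  ],
  roll=[0, 0, 0],
)

```text
time: 34.92
tool_pos: [0.4513, 0.2992, 0.092]
tool_rot: [0.677, 0.736, 0.001, 0.0]
ft_force: [0.8, -0.1, -1.2]
opening: 0.0304
gripper_force: 59.7
```

```bash
python3 go.py .4474 .3028 .060 .084
python3 - <<'E'
from fit import *
s=arm.get_state();z=float(s["tool_pos"][2])-.037
for n in("top","scene"):
    p=arm.capture(n);g=(.4474,.3035,z)
    b=near(p,"dropper_bottle",np.add(g,(0,0,.05)))
    print(n,b and (b[2:],fit([(p,b[1])],"dropper_bottle",g,2)))
E
python3 go.py .4474 .3028 .060 .084
```

```text
t 34.92 pos [0.4513 0.2992 0.092 ] yaw 0.084 q [-0.34  0.67 -0.44  1.88  0.43  0.69 -0.96] open 0.0304 grip 59.7 f [ 0.8 -0.1 -1.2]
shift cm [ 0.39 -0.37  3.2 ] z-axis [ 0.002  0.002 -1.   ] roll -0.0
top None
scene None
t 35.12 pos [0.4512 0.2989 0.0917] yaw 0.084 q [-0.34  0.67 -0.44  1.88  0.43  0.69 -0.96] open 0.0305 grip 59.7 f [-0.2 -0.3 -0.8]
shift cm [ 0.42 -0.35  3.17] z-axis [ 0.002  0.001 -1.   ] roll -0.0
```

Request:
apply_moves(
  travel=[
    [0.2, -0.2, 0.3],
    [0.4, -0.35, 0.8],
    [0.4, -0.35, 1.4],
    [0.4, -0.35, 2.1],
    [0.4, -0.35, 2.8],
    [0.4, -0.35, 3.2],
    [0.4, -0.35, 3.2],
    [0.4, -0.35, 3.2],
    [0.4, -0.35, 3.2],
  ],
  roll=[0, 0, 0, 0, 0, 0, 0, 0, 0],
)

```text
time: 35.87
tool_pos: [0.447, 0.3024, 0.0587]
tool_rot: [0.677, 0.736, 0.0, -0.0]
ft_force: [-0.4, -0.7, -0.6]
opening: 0.0303
gripper_force: 59.7
```

```bash
python3 - <<'E'
from fit import *
z=float(arm.get_state()["tool_pos"][2])-.037
p=arm.capture("wrist");cv2.imwrite("pics/w5.png",p["frame"])
b=near(p,"dropper_bottle",(.4474,.304,z+.05))
if b: print(b[2:],fit([(p,b[1])],"dropper_bottle",(.4474,.304,z),2))
E
python3 go.py .4474 .3028 .0515 .084
```

```text
(0.68, 13024) (array([0.44634257, 0.30709329, 0.02168437]), np.float64(0.1485430747270584))
t 35.97 pos [0.4471 0.3025 0.059 ] yaw 0.084 q [-0.37  0.71 -0.41  1.91  0.47  0.61 -1.  ] open 0.0303 grip 59.7 f [-0.4  0.3 -1.9]
shift cm [0.02 0.03 0.75] z-axis [ 0.001  0.001 -1.   ] roll -0.0
```

View pics/w5.png

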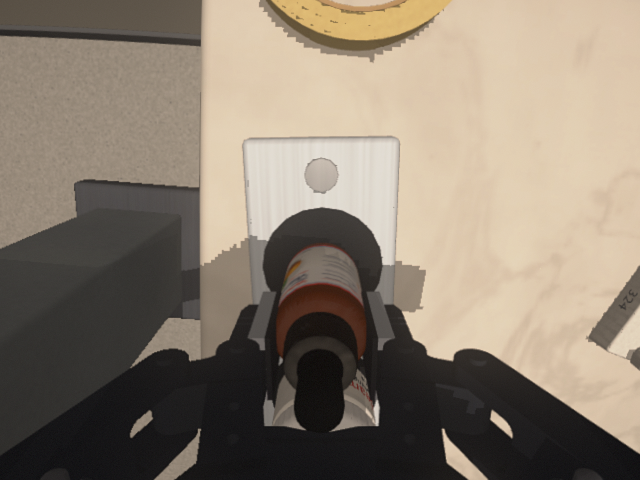

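Run:
```python
from fit import *
p=arm.capture("wrist")
print("bottle far edge",atz(p,[[321,244]],.022),"pad far edge",atz(p,[[321,208]],.014))
for y in(.302,.304,.306): print(y,proj(p,[(.4474-.0015,y+.0165,.022),(.4474-.003,y+.030,.014)]).round(1).tolist())
```

```text
bottle far edge [[0.44572577 0.31868261 0.022     ]] pad far edge [[0.44442946 0.33398175 0.014     ]]
0.302 [[321.3, 244.4], [320.6, 212.1]]
0.304 [[321.7, 240.3], [320.9, 208.0]]
0.306 [[322.1, 236.2], [321.3, 203.8]]
```

Request:
apply_moves(
  travel=[
    [0.15, 0, 0.1],
    [0.15, 0, 0.3],
    [0.15, 0, 0.5],
    [0.15, 0, 0.65],
    [0.15, 0, 0.75],
    [0.15, 0, 0.78],
    [0.15, 0, 0.78],
    [0.15, 0, 0.78],
  ],
  roll=[0, 0, 0, 0, 0, 0, 0, 0],
)

```text
time: 36.68
tool_pos: [0.4466, 0.3038, 0.0511]
tool_rot: [0.677, 0.736, -0.0, 0.0]
ft_force: [-1.3, -0.8, 3.6]
opening: 0.0302
gripper_force: 59.9
```

```bash
python3 go.py .4474 .304 .051 .084
```

```text
t 36.68 pos [0.4466 0.3038 0.0511] yaw 0.084 q [-0.38  0.73 -0.4   1.91  0.48  0.6  -1.01] open 0.0302 grip 59.9 f [-1.3 -0.8  3.6]
shift cm [0.02 0.08 0.01] z-axis [ 0. -0. -1.] roll 0.0
```

Contact is light, about 4 N. Release, rise clear of the bulb and move away.

Request:
apply_moves(
  travel=[
    [0, 0, 0],
    [0, 0, 0],
    [0, 0, 0],
    [0, 0, 0],
    [0, 0, 0],
    [0, 0, 0],
    [0, 0, 0],
    [0, 0, 0],
    [0, 0, -0.5],
    [0, 0, -1.5],
  ],
  roll=[0, 0, 0, 0, 0, 0, 0, 0, 0, 0],
  gripper=8.5,
)

```text
time: 37.52
tool_pos: [0.446, 0.3033, 0.0655]
tool_rot: [0.677, 0.736, -0.001, -0.0]
ft_force: [0.4, 0.2, -0.6]
opening: 0.0848
gripper_force: 0.0
```

Request:
apply_moves(
  travel=[
    [0, 0, -1.5],
    [0, 0, -4],
    [0, 0, -7],
    [0, 0, -10],
    [0, 0, -13],
    [0, 0, -16],
    [0, 0, -16.5],
    [0, 0, -16.5],
  ],
  roll=[0, 0, 0, 0, 0, 0, 0, 0],
)

```text
time: 38.18
tool_pos: [0.4476, 0.305, 0.2342]
tool_rot: [0.677, 0.736, 0.003, 0.001]
ft_force: [-0.8, -0.4, -0.1]
opening: 0.0848
gripper_force: 0.0
```

Request:
apply_moves(
  travel=[
    [-3, 0, 0],
    [-6, 0.2, 0],
    [-10, 0.6, 0],
    [-14, 1, 0],
    [-18, 1.5, 0],
    [-22, 2, 0],
    [-26, 2.5, 0],
    [-30, 3, 0],
    [-34, 3.4, 0],
    [-38, 3.8, 0],
  ],
  roll=[0, 0, 0, 0, 0, 0, 0, 0, 0, 0],
)

```text
time: 39.02
tool_pos: [0.5154, -0.0737, 0.2297]
tool_rot: [0.677, 0.736, -0.001, -0.001]
ft_force: [1.2, -0.6, -0.4]
opening: 0.0849
gripper_force: 0.0
```

```bash
python3 - <<'E'
from fit import *
for n in("scene","top"):
    p=arm.capture(n);f=p["frame"]
    if n=="scene": cv2.imwrite("pics/end.png",cv2.resize(f[90:290,220:420],(600,600),interpolation=cv2.INTER_CUBIC))
    for l,g in(("dappen_dish",(.4699,.0803,.014)),("wax_jar",(.4625,.1549,.014)),("paste_jar",(.4551,.2295,.014)),("dropper_bottle",(.4476,.304,.014))):
        b=near(p,l,np.add(g,(0,0,SH[l][-1][1]/2000)))
        if b: X,e=fit([(p,b[1])],l,g,2);print(n,l,b[2:],"off mm",np.round((X-g)*1000,1),round(e,2))
E
python3 go.py .45 -.1 .22 .084
```

```text
scene dappen_dish (0.48, 141) off mm [-0.5  2.4  0. ] 0.88
scene wax_jar (0.56, 16) off mm [-13.1  45.8   0. ] 24.4
scene paste_jar (0.65, 307) off mm [-7.3  3.5  0. ] 0.97
scene dropper_bottle (0.7, 158) off mm [-7.8  2.   0. ] 1.84
top dappen_dish (0.58, 99) off mm [ 0.6 -1.6  0. ] 0.38
top wax_jar (0.61, 244) off mm [ 1.3 -2.   0. ] 0.07
top paste_jar (0.78, 280) off mm [-1.3  1.7  0. ] 0.27
top dropper_bottle (0.45, 167) off mm [-0.2  1.7  0. ] 0.17
t 39.52 pos [ 0.5163 -0.07    0.2309] yaw 0.087 q [ 0.45  0.46 -0.52  1.78  0.27  0.97 -0.09] open 0.0848 grip 0.0 f [-0.1 -0.9  0. ]
shift cm [-2.42 -6.87  1.09] z-axis [-0.  0. -1.] roll 0.003
```

View pics/end.png

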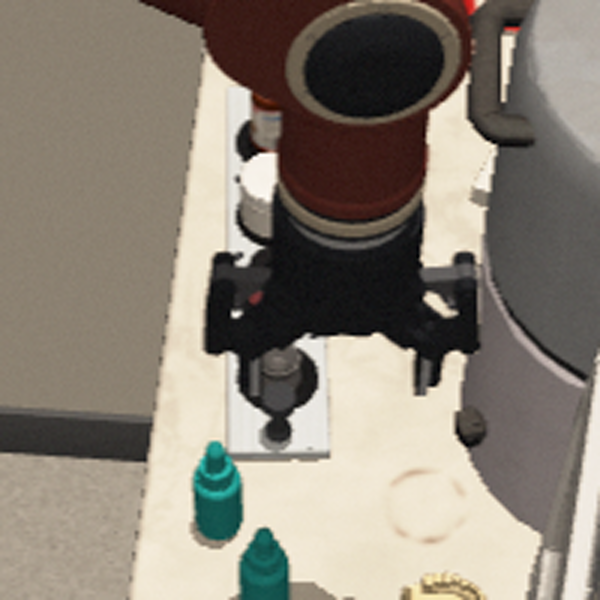

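The scene picture is partly blocked by the arm: bottle at (265,125) and paste jar at (258,190), both standing, and dish at (280,370). The top view puts all four upright and within 2.5 mm of their pads. I'll move the hand away from the machine, settle, and hand in.

Request:
apply_moves(
  travel=[
    [-2, -2, 0],
    [-4, -4, 0],
    [-6, -6, 0],
    [-8, -6.5, 0],
    [-10, -6.5, 0],
    [-10, -6.5, 0],
    [-10, -6.5, 0],
    [-10, -6.5, 0],
  ],
  roll=[0, 0, 0, 0, 0, 0, 0, 0],
)

```text
time: 40.18
tool_pos: [0.4603, -0.1751, 0.2309]
tool_rot: [0.676, 0.737, 0.0, -0.0]
ft_force: [0.3, 0.4, -0.1]
opening: 0.085
gripper_force: 0.0
```

Run:
```python
from fit import *
p=arm.capture("scene")
for l,g in(("dappen_dish",(.4699,.0803,.014)),("wax_jar",(.4625,.1549,.014)),("paste_jar",(.4551,.2295,.014)),("dropper_bottle",(.4476,.304,.014))):
    b=near(p,l,np.add(g,(0,0,SH[l][-1][1]/2000)))
    if b: X,e=fit([(p,b[1])],l,g,2);print(l,b[2:],np.round((X-g)*1000,1),round(e,2))
s=arm.get_state();print(s["tool_pos"],s["ft_force"],np.abs(s["qvel"]).max())
print(arm.sign_off())
```

```text
paste_jar (0.63, 41) [0.4 6.9 0. ] 13.74
[ 0.46033746 -0.175647    0.23091586] [-1.40575988  0.41165226 -0.23036674] 0.006710044265164507
the job is handed in; nothing more can be done
None
```

I handed the job in after about 40 s. Counted from the post, the dish, wax jar, paste jar and dropper bottle stand upright on their pads, each within about 2.5 mm of centre in the top view. The arm blocked the scene camera's cross-check, and no verdict came back.

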